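Clear the chips, then unclip and hold up the nut cassette

ROBOT

A 6-joint arm with a two-finger parallel gripper is mounted at the origin on the work surface. World frame = base frame: x ahead of the robot, y to its left, z up, the work surface at z = 0. Lengths are in mm, angles in rad, forces in N, time in s.
With the tool pointing down it reaches from about 275 to 750 mm from the base axis. Payload 10.2 kg.
Tool frame: the origin (TCP) lies midway between the tips of the shut fingers; the grasp point (between the pads) lies 19 mm behind it; z points along the fingers, y is the direction in which the jaws open and shut (so a half turn about z gives the same grasp; the last joint's range is limited). The gripper opens to 85 mm and grips with 20 to 120 N. Pads are 22 mm wide; open, the fingers measure 114 mm over their backs; the gripper's body (76 mm by 85 mm) begins 54 mm behind the grasp point. The pads swing forward as they close: fully open they stand 13 mm farther back than shut.
Start: joints at [-1.484, 0.313, 1.498, -0, 1.331, -0.223], TCP at [160.043, -500.017, 231.294] pointing down, gripper open.
Joint ranges: [-2.94, 2.94], [-0.97, 2.17], [0.19, 2.56], [-1.23, 4.37], [0.02, 3.11], [-2.88, 2.88]. Speed limits (rad/s): [2.39, 2.39, 3.01, 3.14, 3.14, 3.14].

INTERFACE

Orientations are given as [roll, pitch, yaw] about the fixed x, y, z axes, in that order (R = Rz(yaw) Ry(pitch) Rx(roll)).
In Python, from workcell import ctrl gives the robot as it stands.
- The arm moves only by the tool servo_tool, never from a script. Its arguments are lists of equal length, an entry for each row: "claw": the finger opening in m, from 0 to 0.0854; "delta_pos": the shift along the world's x, y, z in m, a list of three; "yaw": the turn about the world's z in rad. A call has exactly 8 rows; each row is the pose to reach, as a shift and turn from the pose measured when the call began; what a row does not reach only later rows make up. A row lasts 1/8 s, in which the tool goes at most 62.5 mm and 10.7 degrees, less where a joint would pass 70% of its speed; a pose out of reach is approached as far as the arm can. A call with a gripper value outside its range is refused whole. The fingers move at their own pace and stop on an object; "newtons" is the grip in N (left out, the last holds). Time passes only in rows, so rows that repeat a pose let the fingers close, or fill a call up. It gives the time, the measured TCP pose, the force and the opening at its end, in the units of the state.
- ctrl.read_state(): the state, without advancing time (a new reading comes with each control period).
- ctrl.get_image(name): name is "scene" or "top" or "wrist"; returns a dict with "img" (420x560x3 uint8, red, green, blue), "fx", "fy", "cx", "cy" (pixels), "rvec" (rotation vector, rad) and "tvec" (3), from world to camera coordinates, as OpenCV has them; the wrist camera has in their place "hand_eye" (4x4, takes a point from camera to tool coordinates, whose origin is the TCP and whose axes are the flange's). Camera axes: x right, y down, z forward; pixel columns grow to the right and rows downward; lengths in mm; the calibration is good to about 2 mm. The wrist camera is an equidistant fisheye: a pixel r from the principal point sees the ray r / f radians off the axis. A picture is of the moment at which its call begins: read the wrist's pose just before it. There is no depth.
- ctrl.job_done(): hands the job in, once; it reports no verdict.
The state is a dict: "time_s": time; "joint_positions": joint angles; "dq": joint speeds; "effort": joint torques, N m; "tcp_pos": TCP position; "tool_rot": TCP orientation; "wrist_force": force on the tool from outside, world axes, zero at the start; "moment": the same for the moment, N m; "gripper_width": opening from 0.0 (shut) to 1.0 (fully open).
Only numpy, scipy, OpenCV 4.12 (cv2) and the standard library are available. Lean on these libraries where they do the work, as an engineer would, in place of code of your own. Each camera call takes 0.05 s, during which the arm holds its last target.

TASK

Pick up the scraper block and wipe the three loose steel chips off the dock's flat dark deck into the chip tray joined to its side, so that none can drop into the well; the chips are sharp, so move them with the scraper only, never with the fingers. Stand the scraper back upright on the bare cart top, then pinch the two opposed side catches of the black cassette together to unhook it and lift it upright out of its well. Finish still holding it by the pinched catches, level and still, with its underside about 100 mm above the cart top or a little higher, and leave the rod rack and the loose parts alone.

Things in the scene. Friction and masses are not known exactly. Their poses are not given: they have to be found in the camera images.
- dock: Fixed dock on the cart top, placed and yawed anew each time: flat dark deck with a chip tray along its -y side and the cassette well behind it (+x). Origin on the cart top under the deck's middle; x runs from deck to well (away from the robot at yaw 0), y away from the tray, z up.
- deck (a point): Middle of the deck's top, 30 mm above the cart; axes as the dock's. The deck is a flat block 120 (x) x 150 (y) mm.
- tray (a point): Middle of the chip tray's inner floor. The tray is an open box against the deck's -y side: in the dock's frame x from -80 to +80 mm, y from -75.5 to -165.5 mm, walls 4 mm thick, rim 22 mm and floor 4 mm above the cart.
- well (a point): Middle of the well's floor, 97.5 mm to +x of the deck's middle, 8 mm above the cart. The deck is its front wall; aluminium side walls (outer faces at y = +-35 mm) and rear wall end 46 mm above the cart. Ledges on the side walls, undersides 38 mm above the cart, 41 mm apart, hold the cassette's hooks down.
- cassette: Black plastic cassette standing in the well, 70 (x) x 36 (y) x 80 mm tall, two copper nuts on top (85 mm overall), 180 to 310 g. Origin: middle of its underside; axes as the dock's. About 2.5 mm play. Grey spring catches on its two long sides (+y left, -y right) hook 5 mm under the ledges; pinched in, the hooks draw inside its sides and it lifts straight up.
- catch_left (a joint): Travel of the +y catch in m: 0 = sprung out (hooked), 0.008 = pinched right in. Unhooks from about 0.005. Spring force 2 N at 0, 6 N at 0.008.
- catch_right (a joint): The same for the -y catch.
- catch_left_pad (a point): Middle of the outer face of the +y catch's finger pad, 65 mm above the cassette's underside. The face is 26 mm wide (x) and reaches from 50 to 80 mm. Sprung out it stands 28 mm from the cassette's middle plane (56 mm over both pads), pinched in 20 mm (40 mm over both).
- catch_right_pad (a point): The same for the -y catch, at -28 mm.
- scraper: Scraper block standing on the cart top to the +y side of the dock, 150 g. Grey foot 100 (x) x 28 (y) x 20 mm high; on it a wooden grip 64 (x) x 24 (y) mm up to 62 mm above the underside. Origin at the middle of its underside; its long side runs along its x.
- scraper_grip (a point): Point on the scraper's middle axis, 44 mm above its underside, at which to pinch the 24 mm thick wooden grip.
- chip0: Loose steel chip lying on the deck, about 18 x 15 x 8 mm, 12 g; origin at its underside, near its middle. All chips lie at first (centres) within 35 mm (x) of the deck's middle line and between y = -45 and +20 mm of the deck's middle.
- chip1: Loose steel chip lying on the deck, about 18 x 15 x 8 mm, 12 g; origin at its underside, near its middle. All chips lie at first (centres) within 35 mm (x) of the deck's middle line and between y = -45 and +20 mm of the deck's middle.
- chip2: Loose steel chip lying on the deck, about 18 x 15 x 8 mm, 12 g; origin at its underside, near its middle. All chips lie at first (centres) within 35 mm (x) of the deck's middle line and between y = -45 and +20 mm of the deck's middle.
- rack: Bystander: fixed slotted aluminium rack, 50 x 220 mm, with six chrome tension rods upright, 153 mm tall, far to the robot's right. Origin at the middle of its underside.
- lug_casing: Bystander: loose black plastic lug casing 30 x 60 x 33 mm. Origin at its underside.
- swivel_nut: Bystander: loose copper-plated swivel nut, 22 mm across, 26 mm tall. Origin at its underside.
- grommet: Bystander: orange rubber grommet ring, 36 mm across, 12 mm high. Origin at its underside. The casing, nut and grommet stand in any order at the tray-side front corner, the other front corner and the far left side of the dock.
Things that resemble listed ones, but are neither listed nor needed, are in the scene too. Several things look just like the scraper: the one meant starts farthest to the robot's right. What is shaped like the cassette but blue is not meant.

How it is judged (in metres and radians):
On the way, in this order (a step that is already met when the one before it is completed fails the run):
1. the scraper is picked up in the gripper (height (world z) of scraper above 0.015 m and contact force between the fingers and scraper above 1 N), for 0.1 s.
2. all three chips are in the chip tray while the gripper still holds the scraper (y of chip0 in the frame of dock between -0.168 and -0.075 m and x of chip0 in the frame of dock between -0.082 and 0.082 m and z of each of chip0, chip1, chip2 in the frame of dock below 0.022 m and y of chip1 in the frame of dock between -0.168 and -0.075 m and x of chip1 in the frame of dock between -0.082 and 0.082 m and y of chip2 in the frame of dock between -0.168 and -0.075 m and x of chip2 in the frame of dock between -0.082 and 0.082 m and contact force between the fingers and scraper above 1 N), for 0.1 s.
3. the scraper stands released on the cart top, the cassette still hooked in its well (height (world z) of scraper below 0.01 m and angle between scraper's own z axis and vertical below 0.15 rad and contact force between the fingers and scraper below 0.1 N and z of cassette in the frame of dock below 0.014 m), for 0.1 s.
4. both catches are pinched in with the fingers while the cassette is still in its well (value of joint each of catch_left, catch_right above 0.005 m and z of cassette in the frame of dock below 0.02 m and contact force between the fingers and cassette above 2 N), for 0.05 s.
At the end, for the whole second after the job is handed in: Cassette held by both catches, each pinched in over 5 mm, underside 85 to 250 mm above the cart top, upright within 0.2 rad, under 30 mm/s, touching neither dock nor scraper; all three chips in the chip tray; scraper standing on the cart top (within 0.15 rad) (value of joint each of catch_left, catch_right above 0.005 m and y of chip0 in the frame of dock between -0.168 and -0.075 m and x of chip0 in the frame of dock between -0.082 and 0.082 m and z of each of chip0, chip1, chip2 in the frame of dock below 0.022 m and y of chip1 in the frame of dock between -0.168 and -0.075 m and x of chip1 in the frame of dock between -0.082 and 0.082 m and y of chip2 in the frame of dock between -0.168 and -0.075 m and x of chip2 in the frame of dock between -0.082 and 0.082 m and height (world z) of cassette between 0.085 and 0.25 m and angle between cassette's own z axis and vertical below 0.2 rad and linear speed of cassette below 0.03 m/s and contact force between the fingers and catch_left above 1.5 N and contact force between the fingers and catch_right above 1.5 N and contact force between cassette and dock below 0.05 N and contact force between cassette and scraper below 0.05 N and height (world z) of scraper below 0.01 m and angle between scraper's own z axis and vertical below 0.15 rad); the arm keeps its last pose, push and grip.
It fails at once if a chip is touched by the fingers (contact force between the fingers and chip0 above 0.3 N or contact force between the fingers and chip1 above 0.3 N or contact force between the fingers and chip2 above 0.3 N).
It fails at once if a loose bystander is moved by more than 20 mm (distance of any of lug_casing, swivel_nut, grommet from where it was at the start of the episode above 0.02 m).
It fails at once if the rod rack is struck by the robot (contact force between any of the fingers, the arm and rack above 3 N).
It also fails if it takes over 61 s, if anything falls off the work surface, if the arm or the gripper's body presses on something with over 40 N, if the wrist force passes 120 N, or if a joint passes its speed limit or range.

## Working session

There is one attempt and no reset: what is moved stays moved. The work goes in short steps, Python scripts to look and compute and a tool call to move; the robot and the scene stay as the last step left them, time stands still between calls to the robot, and variables do not carry over. Pictures are saved under pics/ and viewed, and the job is handed in when it is done.

Besides the shell and the picture viewer there is one more tool, called after "Emit:" by a JSON object that holds its "name" and its "arguments". servo_tool: Moves the arm, as the interface text tells. Its arguments: {"type":"object","properties":{"claw":{"type":"array"},"delta_pos":{"type":"array"},"yaw":{"type":"array"},"newtons":{"type":"number"}},"required":["claw","delta_pos","yaw"]}

```bash
ls; mkdir -p pics; cat > h.py <<'E'
import numpy as np, cv2
from workcell import ctrl
def save(n,im): cv2.imwrite('pics/'+n+'.png',cv2.cvtColor(im,cv2.COLOR_RGB2BGR))
def ray(c,u,v):
    R,_=cv2.Rodrigues(np.array(c['rvec'],float)); t=np.array(c['tvec'],float).reshape(3)
    d=R.T@np.array([(u-c['cx'])/c['fx'],(v-c['cy'])/c['fy'],1.]); return -R.T@t,d
def onz(c,u,v,z):
    o,d=ray(c,u,v); return o+d*(z-o[2])/d[2]
def proj(c,p):
    q,_=cv2.projectPoints(np.array(p,float).reshape(-1,3),np.array(c['rvec'],float),np.array(c['tvec'],float),np.array([[c['fx'],0,c['cx']],[0,c['fy'],c['cy']],[0,0,1.]]),None); return q.reshape(-1,2)
E
python3 - <<'E'
from h import *
import pickle
s=ctrl.read_state();print(s)
for n in('scene','top','wrist'):
    c=ctrl.get_image(n);save(n+'0',c['img']);pickle.dump(c,open(n+'0.pkl','wb'))
    print(n,{k:v for k,v in c.items() if k!='img'})
E
```

```text
pics
{'time_s': 0.0, 'joint_positions': array([-1.48439734e+00,  3.13436699e-01,  1.49848776e+00,  1.49425988e-05,
        1.33099075e+00, -2.23383375e-01]), 'dq': array([ 5.39130937e-04,  6.25398090e-05,  1.25776162e-04,  6.75239882e-04,
        9.43808185e-04, -1.29662735e-04]), 'effort': array([-2.23035524e-03, -4.12275553e+01, -2.59742492e+01, -2.62440935e-04,
        4.12271416e-03, -2.51784961e-06]), 'tcp_pos': array([ 160.02311647, -499.73052429,  230.72280564]), 'tool_rot': array([-3.14030617e+00, -3.07136477e-04,  3.09778603e-01]), 'wrist_force': array([ 0.36373551,  0.73115531, -0.36429743]), 'moment': array([ 0.00791719, -0.03310584, -0.03946044]), 'gripper_width': 0.9991959372119538}
scene {'fx': 415.874985873481, 'fy': 415.874985873481, 'cx': 282.3443331732692, 'cy': 204.8562353243358, 'rvec': array([ 0.87551877,  2.58273697, -0.99253823]), 'tvec': array([ 465.36686322, -201.29796403, 1372.96202919])}
top {'fx': 468.1983866073687, 'fy': 468.1983866073687, 'cx': 276.2096583966219, 'cy': 208.5852538109043, 'rvec': array([ 2.16547146, -2.00307218,  0.24826949]), 'tvec': array([ -20.37348364,  582.0339553 , 1041.63155843])}
wrist {'fx': 325.19226210127806, 'fy': 325.19226210127806, 'cx': 272.8527778359433, 'cy': 202.15887422790018, 'hand_eye': array([[-1.83420330e-04, -9.58794634e-01, -2.84100010e-01,
         7.15619967e+01],
       [ 9.99999754e-01,  1.63863372e-05, -7.00920133e-04,
         7.89429262e-02],
       [ 6.76693822e-04, -2.84100068e-01,  9.58794396e-01,
        -1.42941729e+02],
       [ 0.00000000e+00,  0.00000000e+00,  0.00000000e+00,
         1.00000000e+00]])}
```

View pics/scene0.png

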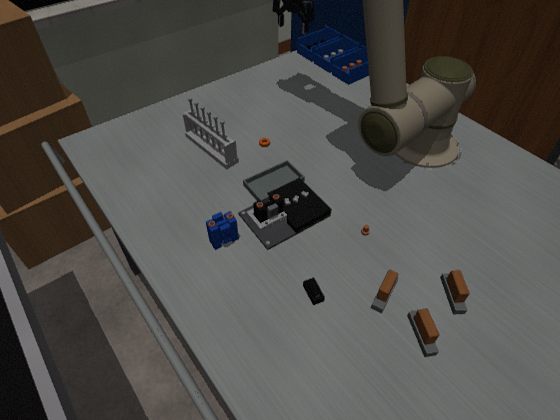

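View pics/top0.png

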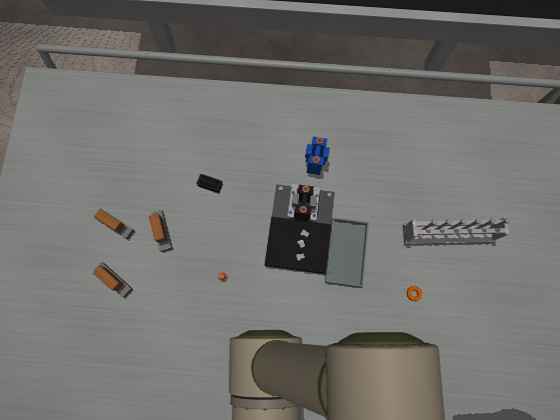

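View pics/wrist0.png

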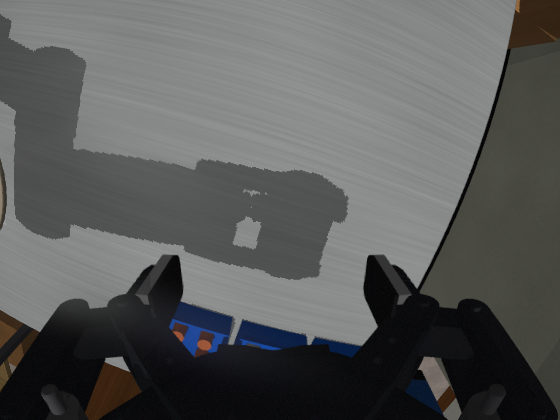

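The top view shows the deck at about (300,245), the tray at (347,253), the cassette at (305,200) and the blue decoy at (317,155). Three scraper-like blocks sit at (160,231), (114,223) and (112,280). The first is farthest right, so it's the one meant. Next I'll zoom in.

```bash
python3 - <<'E'
from h import *
import pickle
c=pickle.load(open('top0.pkl','rb'));im=c['img']
a=cv2.resize(im[170:300,255:385],None,fx=6,fy=6,interpolation=cv2.INTER_CUBIC)
save('t_dock',a[:600,:780])
b=cv2.resize(im[170:300,80:240],None,fx=4.5,fy=4.5,interpolation=cv2.INTER_CUBIC);save('t_scr',b)
c=pickle.load(open('scene0.pkl','rb'));im=c['img']
save('s_dock',cv2.resize(im[155:255,230:345],None,fx=6,fy=6,interpolation=cv2.INTER_CUBIC))
E
```

```text
(no output)
```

View pics/t_dock.png

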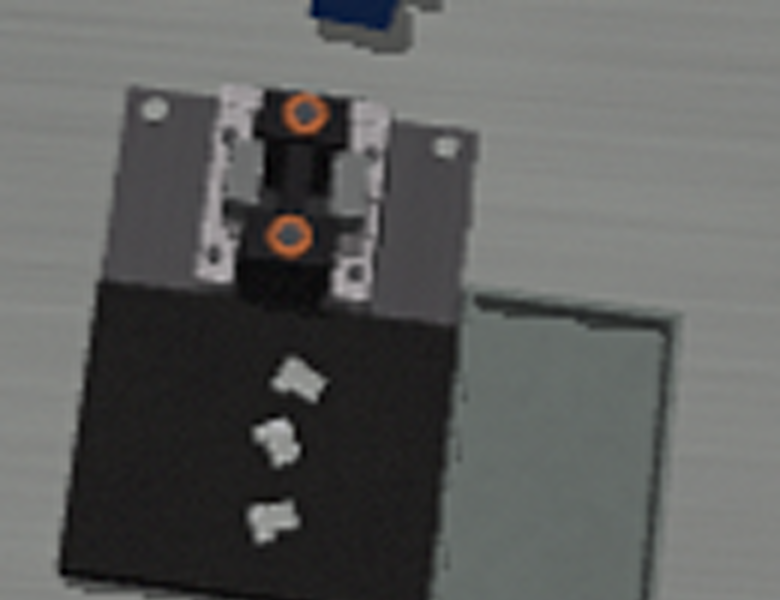

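View pics/t_scr.png

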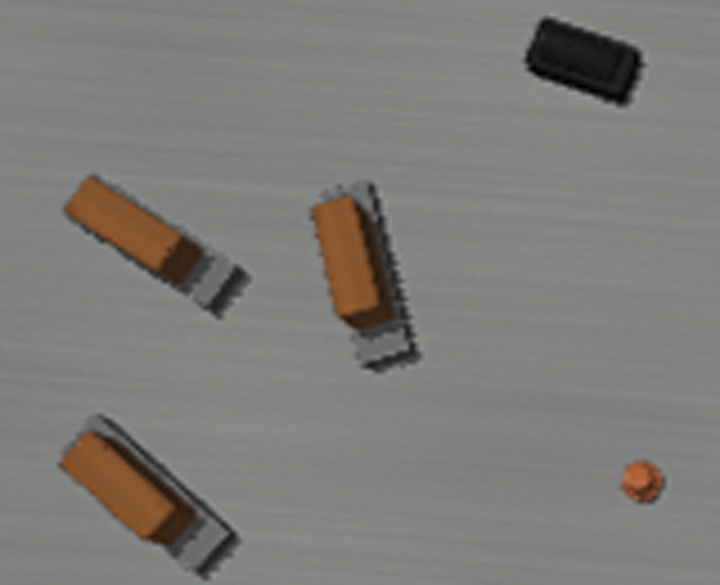

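View pics/s_dock.png

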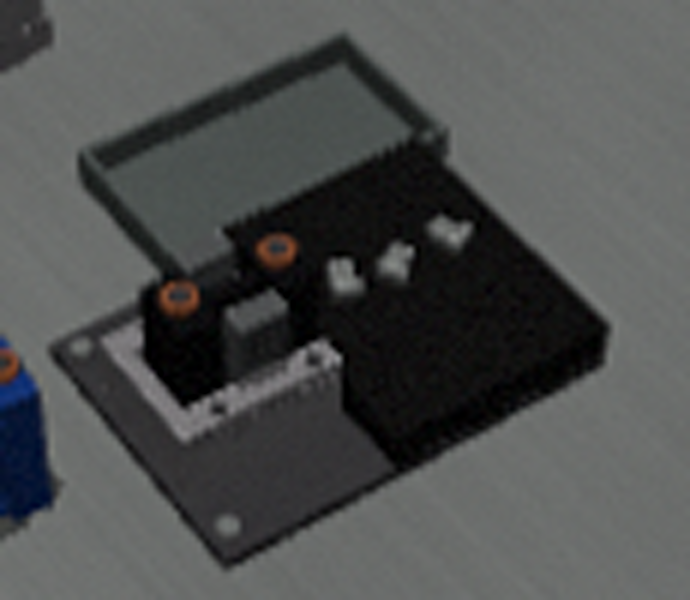

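```bash
python3 - <<'E'
from h import *
import pickle
c=pickle.load(open('top0.pkl','rb'));im=c['img']
f=lambda x,y:((x+.5)/6-.5+255,(y+.5)/6-.5+170)
pts=[onz(c,*f(*p),30)[:2] for p in [(100,283),(460,325),(62,572)]]
ex=pts[0]-pts[2];ey=pts[0]-pts[1];print('deck',pts,np.hypot(*ex),np.hypot(*ey),np.arctan2(ex[1],ex[0]),np.arctan2(-ey[0],ey[1]),'centre',(pts[1]+pts[2])/2)
# BR
print('tray outer rim corners',onz(c,*f(682,315),22)[:2])
hsv=cv2.cvtColor(im,cv2.COLOR_RGB2HSV)
# nuts
m=cv2.inRange(hsv,(3,120,90),(15,255,255)); 
n,l,st,ce=cv2.connectedComponentsWithStats(m)
for i in range(1,n):
    if st[i][4]>8: print(st[i],ce[i],onz(c,*ce[i],85)[:2])
g=cv2.inRange(im,(140,140,140),(255,255,255));g2=np.zeros_like(g);g2[228:265,290:312]=g[228:265,290:312]
n,l,st,ce=cv2.connectedComponentsWithStats(g2)
for i in range(1,n):
    if st[i][4]>8: print('chip',st[i],ce[i],onz(c,*ce[i],36)[:2])
h=lambda x,y:((x+.5)/4.5-.5+80,(y+.5)/4.5-.5+170)
q=[onz(c,*h(*p),62)[:2] for p in [(312,208),(351,195),(381,308),(342,323)]]
print('grip top',q,np.mean(q,0),[np.hypot(*(q[i]-q[i-1])) for i in range(4)],(q[1]-q[2]),np.arctan2(*(q[1]-q[2])[::-1]),np.arctan2(*(q[0]-q[3])[::-1]))
print('foot far corner+near corners z20',[onz(c,*h(*p),20)[:2] for p in [(372,181),(414,352),(372,366)]])
for nme,p,z in [('scr',(160,232),20),('nut',(222,277),20),('cas',(209,183),25),('grom',(414,293),10)]: print(nme,onz(c,*p,z)[:2])
s=pickle.load(open('scene0.pkl','rb'))
# top two-view cross check using scene nuts
def tri(a,b):
    o1,d1=ray(c,*a);o2,d2=ray(s,*b);A=np.c_[d1,-d2];k=np.linalg.lstsq(A,o2-o1,rcond=None)[0]
    p,q=o1+k[0]*d1,o2+k[1]*d2;return (p+q)/2,np.linalg.norm(p-q)
k=lambda x,y:((x+.5)/6-.5+230,(y+.5)/6-.5+155)
print(tri(f(305,113),k(179,296)),tri(f(290,236),k(277,250)))
E
```

```text
deck [array([570.86074348,  36.36940463]), array([ 564.73463958, -111.72191881]), array([451.39980857,  41.97625912])] 119.59244034678711 148.21797876602216 -0.0469002095482455 -0.04134349634540282 centre [508.06722407 -34.87282985]
tray outer rim corners [ 577.86964465 -203.50393243]
[317 137   6   7  19] [319.47368421 140.42105263] [757.89570395 -67.19563989]
[313 157   6   6  22] [315.68181818 159.68181818] [707.46040565 -60.82233643]
[302 186   8   6  28] [305.21428571 188.5       ] [633.08737715 -40.17709417]
[299 206   8   7  31] [302.80645161 208.96774194] [582.58453325 -37.68167094]
[ 95 210  25  20 237] [106.84810127 219.21097046] [522.3194674 417.4664129]
[149 214  15  26 239] [156.36401674 226.53138075] [513.98033935 299.59426267]
[ 94 266  25  24 264] [105.66287879 277.375     ] [388.22543345 397.69594768]
[218 273   9   8  51] [222.1372549 276.2745098] [411.24235576 134.67363598]
[407 286  15  15 145] [414.11724138 292.95172414] [ 407.71241008 -299.67006449]
chip [301 230   7   6  20] [304.2  232.85] [535.69383803 -46.76534562]
chip [298 240   7   7  27] [301.03703704 24
[... 244 characters left out ...]
array([482.69552092, 302.72558969])] [517.35594016 305.28667078] [np.float64(65.06471821729724), np.float64(21.505539761210937), np.float64(64.13711144053926), np.float64(21.525241977576737)] [59.3792232  24.24204851] 0.38760508990096987 0.387998414285628
foot far corner+near corners z20 [array([569.70411577, 308.89581987]), array([476.54709147, 273.04386195]), array([467.16971995, 294.72406309])]
scr [513.42523214 306.77182777]
nut [415.63128283 142.81217009]
cas [646.80622777 199.8005861 ]
grom [ 414.41453255 -320.68767603]
(array([631.70435133, -40.33208938,  90.04180257]), np.float64(0.28135392093273215)) (array([581.53868111, -37.57559395,  88.91341544]), np.float64(0.5491960629163808))
```

Emit:
{"name": "servo_tool", "arguments": {"claw": [0.0854,0.0854,0.0854,0.0854,0.0854,0.0854,0.0854,0.0854], "delta_pos": [[0.022,0.052,0],[0.045,0.105,0],[0.067,0.157,0],[0.09,0.21,0],[0.112,0.262,0],[0.135,0.315,0],[0.157,0.367,0],[0.18,0.42,0]], "yaw": [0,0,0,0,0,0.02,0.05,0.078], "newtons": 40}}

```text
time_s: 1.15
tcp_pos: [340.3, -78.1, 231.0]
tool_rot: [-3.141, -0.001, 0.388]
wrist_force: [0.2, -0.3, 1.0]
gripper_width: 1.007
```

Emit:
{"name": "servo_tool", "arguments": {"claw": [0.0854,0.0854,0.0854,0.0854,0.0854,0.0854,0.0854,0.0854], "delta_pos": [[0.025,0.055,-0.005],[0.05,0.11,-0.01],[0.075,0.165,-0.02],[0.1,0.22,-0.03],[0.13,0.275,-0.04],[0.155,0.33,-0.05],[0.177,0.38,-0.06],[0.177,0.4,-0.06]], "yaw": [0,0,0,0,0,0,0,0]}}

```text
time_s: 2.15
tcp_pos: [517.2, 323.8, 169.1]
tool_rot: [-3.141, 0.002, 0.39]
wrist_force: [0.5, -0.7, -0.8]
gripper_width: 1.002
```

```bash
cat >> h.py <<'E'
from scipy.spatial.transform import Rotation as Ro
def wcap():
    s=ctrl.read_state();c=ctrl.get_image('wrist');T=np.eye(4);T[:3,:3]=Ro.from_euler('xyz',s['tool_rot']).as_matrix();T[:3,3]=s['tcp_pos'];c['T']=T@np.array(c['hand_eye']);return s,c
def wz(c,u,v,z):
    d=np.array([u-c['cx'],v-c['cy']]);r=np.hypot(*d);th=r/c['fx'];d=d/max(r,1e-9)
    w=c['T'][:3,:3]@np.array([np.sin(th)*d[0],np.sin(th)*d[1],np.cos(th)]);o=c['T'][:3,3];return o+w*(z-o[2])/w[2]
E
python3 - <<'E'
from h import *
import pickle
s,c=wcap();save('w1',c['img']);pickle.dump(c,open('w1.pkl','wb'));print(s['tcp_pos'],s['tool_rot'])
E
```

```text
[517.15968091 323.83902448 169.14744027] [-3.14108916e+00  1.92222082e-03  3.89873885e-01]
```

View pics/w1.png

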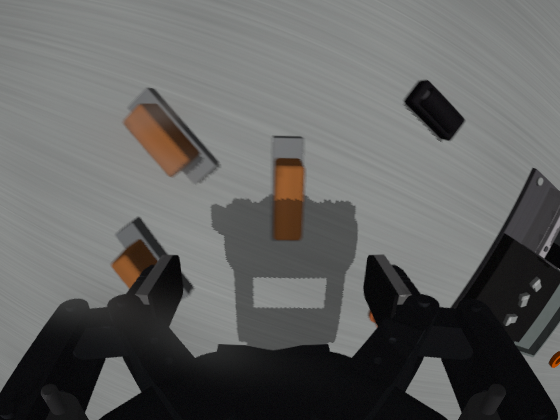

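```bash
python3 - <<'E'
from h import *
import pickle
c=pickle.load(open('w1.pkl','rb'))
save('w1c',cv2.resize(c['img'][125:255,230:350],None,fx=4.5,fy=4.5,interpolation=cv2.INTER_CUBIC))
E
```

```text
(no output)
```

View pics/w1c.png

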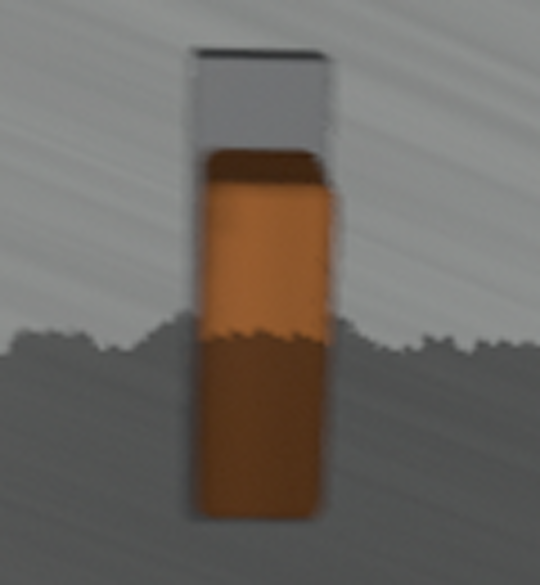

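```bash
python3 - <<'E'
from h import *
import pickle
c=pickle.load(open('w1.pkl','rb'))
q=[wz(c,(x+.5)/4.5-.5+230,(y+.5)/4.5-.5+125,62)[:2] for x,y in [(203,183),(332,183),(322,518),(200,518)]]
print(q,np.mean(q,0),[np.hypot(*(q[i]-q[i-1])) for i in range(4)],[np.arctan2(*(a)[::-1]) for a in (q[0]-q[3],q[1]-q[2])])
for x,y,z in [(198,55,20),(330,57,20)]: print(wz(c,(x+.5)/4.5-.5+230,(y+.5)/4.5-.5+125,z)[:2])
E
```

```text
[array([542.83556155, 333.04056897]), array([551.42864871, 312.35490852]), array([493.21340039, 288.62563945]), array([484.66431083, 309.63943454])] [518.03548037 310.91513787] [np.float64(62.7017344429006), np.float64(22.399502115477297), np.float64(62.86567701869983), np.float64(22.686262727472133)] [np.float64(0.3824704022418229), np.float64(0.3870516929963816)]
[559.65085724 340.83946842]
[569.44181439 316.38663803]
```

Emit:
{"name": "servo_tool", "arguments": {"claw": [0.0854,0.0854,0.0854,0.0854,0.0854,0.0854,0.0854,0.0854], "delta_pos": [[0.001,-0.0135,-0.02],[0.001,-0.0135,-0.05],[0.001,-0.0135,-0.08],[0.001,-0.0135,-0.105],[0.001,-0.0135,-0.125],[0.001,-0.0135,-0.138],[0.001,-0.0135,-0.1425],[0.001,-0.0135,-0.1425]], "yaw": [-0.004,-0.004,-0.004,-0.004,-0.004,-0.004,-0.004,-0.004]}}

```text
time_s: 3.2
tcp_pos: [517.8, 311.2, 28.0]
tool_rot: [-3.141, 0.0, 0.386]
wrist_force: [-0.0, 0.1, -0.4]
gripper_width: 0.999
```

Emit:
{"name": "servo_tool", "arguments": {"claw": [0.015,0.015,0.015,0.015,0.015,0.015,0.015,0.015], "delta_pos": [[0,0,0],[0,0,0],[0,0,0],[0,0,0],[0,0,0],[0,0,0],[0,0,0],[0,0,0]], "yaw": [0,0,0,0,0,0,0,0], "newtons": 50}}

```text
time_s: 4.2
tcp_pos: [517.8, 311.2, 27.9]
tool_rot: [-3.141, 0.0, 0.386]
wrist_force: [-1.2, -0.6, 0.1]
gripper_width: 0.279
```

Emit:
{"name": "servo_tool", "arguments": {"claw": [0.015,0.015,0.015,0.015,0.015,0.015,0.015,0.015], "delta_pos": [[0,0,0.03],[0,0,0.07],[0,-0.02,0.1],[-0.005,-0.06,0.12],[-0.01,-0.105,0.12],[-0.015,-0.15,0.12],[-0.018,-0.19,0.12],[-0.018,-0.21,0.12]], "yaw": [0,0,-0.05,-0.13,-0.21,-0.3,-0.38,-0.431]}}

```text
time_s: 5.2
tcp_pos: [499.5, 99.5, 147.9]
tool_rot: [-3.141, 0.001, -0.048]
wrist_force: [0.9, -0.0, -1.3]
gripper_width: 0.274
```

```bash
python3 - <<'E'
from h import *
import pickle
s,c=wcap();save('w2',c['img']);pickle.dump(c,open('w2.pkl','wb'));print(s['tcp_pos'],s['tool_rot'],s['gripper_width'])
E
```

```text
[499.49106036  99.53719242 147.93112124] [-3.14063562e+00  5.30091432e-04 -4.81696791e-02] 0.27434486123237484
```

View pics/w2.png

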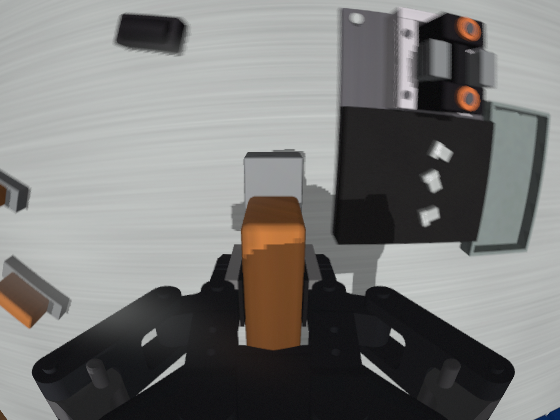

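```bash
python3 - <<'E'
from h import *
import pickle
c=pickle.load(open('w2.pkl','rb'))
save('w2c',cv2.resize(c['img'][0:260,320:560],None,fx=2.3,fy=2.3,interpolation=cv2.INTER_CUBIC))
E
```

```text
(no output)
```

View pics/w2c.png

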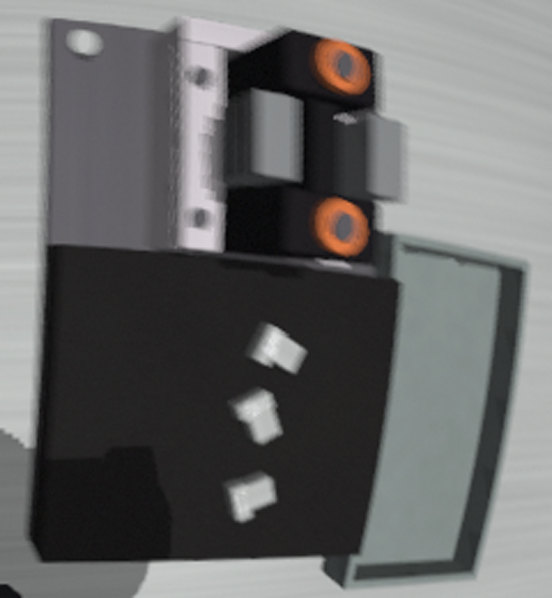

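```bash
python3 - <<'E'
from h import *
import pickle
c=pickle.load(open('w2.pkl','rb'))
W=lambda x,y,z:wz(c,(x+.5)/2.3-.5+320,(y+.5)/2.3-.5,z)[:2]
q=[W(*p,30) for p in [(52,247),(400,280),(362,553),(42,560)]]
print(np.round(q,1),np.mean(q,0),[round(np.hypot(*(q[i]-q[i-1])),1) for i in range(4)],[np.arctan2(*(a)[::-1]) for a in (q[0]-q[3],q[1]-q[2])],np.arctan2(*(q[0]-q[1])))
o=np.mean(q,0)
a=-0.047;R=np.array([[np.cos(a),-np.sin(a)],[np.sin(a),np.cos(a)]])
for p,z,n in [((344,67),85,'nutfar'),((342,226),85,'nutnear'),((276,349),36,'chip'),((257,416),36,'chip'),((251,497),36,'chip'),((525,262),22,'tray far'),((475,575),22,'tray near')]:
    w=W(*p,z);print(n,w,(w-o)@R)
E
```

```text
[[ 570.5   40.3]
 [ 562.5 -110.3]
 [ 443.7 -104.8]
 [ 453.    44. ]] [507.43599966 -32.73186211] [np.float64(117.5), np.float64(150.8), np.float64(118.9), np.float64(149.1)] [np.float64(-0.031389467318855384), np.float64(-0.04630047376122609)] 0.052978546278315615
nutfar [631.1604754  -46.11802289] [124.21676516  -7.5584688 ]
nutnear [579.96830768 -42.53240585] [72.91266681 -6.3819575 ]
chip [534.09758999 -46.01940687] [ 27.25643272 -12.02023791]
chip [508.45302804 -39.25968115] [ 1.32259983 -6.47282765]
chip [476.0013593  -39.69298019] [-31.07287509  -8.43031516]
tray far [ 576.15017634 -199.61869141] [  76.47908935 -163.47415931]
tray near [ 419.35632373 -192.62748108] [ -80.47008225 -163.85726759]
```

Emit:
{"name": "servo_tool", "arguments": {"claw": [0.015,0.015,0.015,0.015,0.015,0.015,0.015,0.015], "delta_pos": [[0.005,-0.03,0],[0.01,-0.065,-0.02],[0.0105,-0.081,-0.05],[0.0105,-0.081,-0.07],[0.0105,-0.081,-0.08],[0.0105,-0.081,-0.086],[0.0105,-0.081,-0.088],[0.0105,-0.081,-0.088]], "yaw": [0.003,0.003,0.003,0.003,0.003,0.003,0.003,0.003]}}

```text
time_s: 6.25
tcp_pos: [510.5, 17.3, 60.3]
tool_rot: [-3.141, -0.0, -0.047]
wrist_force: [0.4, 0.3, -1.1]
gripper_width: 0.271
```

```bash
python3 - <<'E'
from h import *
import pickle
s,c=wcap();save('w3',c['img']);c=ctrl.get_image('scene')
save('s3',cv2.resize(c['img'][100:260,200:380],None,fx=3.7,fy=3.7,interpolation=cv2.INTER_CUBIC))
E
```

```text
(no output)
```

View pics/w3.png

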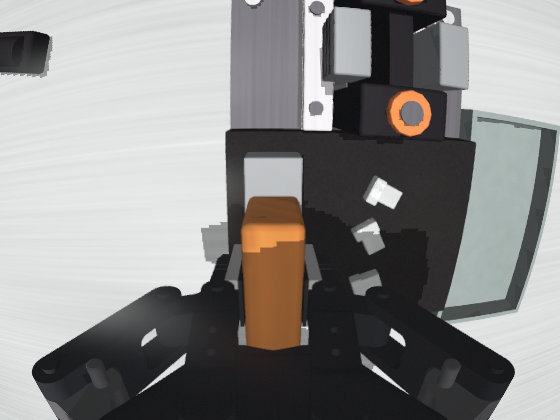

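View pics/s3.png

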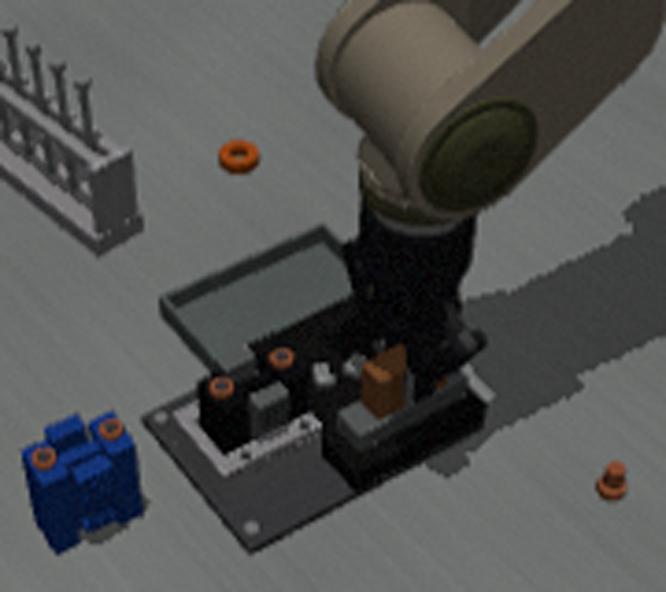

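Emit:
{"name": "servo_tool", "arguments": {"claw": [0.015,0.015,0.015,0.015,0.015,0.015,0.015,0.015], "delta_pos": [[0,0,-0.002],[0,-0.008,-0.002],[-0.001,-0.018,-0.002],[-0.001,-0.028,-0.002],[-0.002,-0.038,-0.002],[-0.002,-0.048,-0.002],[-0.003,-0.058,-0.002],[-0.003,-0.066,-0.002]], "yaw": [0.002,0.002,0.002,0.002,0.002,0.002,0.002,0.002]}}

```text
time_s: 7.35
tcp_pos: [507.4, -49.4, 58.3]
tool_rot: [-3.141, -0.0, -0.046]
wrist_force: [0.2, -0.3, -1.7]
gripper_width: 0.272
```

```bash
python3 - <<'E'
from h import *
s,c=wcap();save('w4',c['img'])
E
```

```text
(no output)
```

View pics/w4.png

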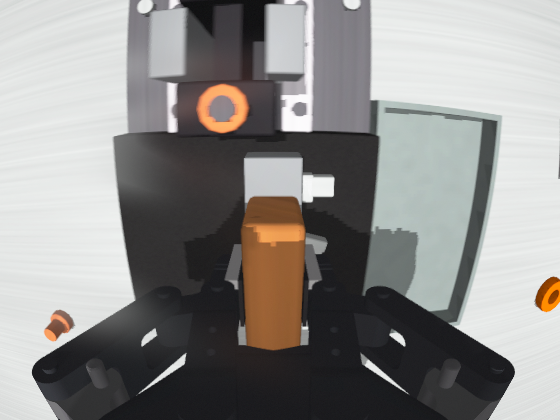

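Emit:
{"name": "servo_tool", "arguments": {"claw": [0.015,0.015,0.015,0.015,0.015,0.015,0.015,0.015], "delta_pos": [[0,-0.009,0],[-0.001,-0.018,0],[-0.001,-0.027,0],[-0.002,-0.036,0],[-0.002,-0.045,0],[-0.002,-0.053,0],[-0.003,-0.061,0],[-0.003,-0.066,0]], "yaw": [0,0,0,0,0,0,0,0]}}

```text
time_s: 8.4
tcp_pos: [504.5, -116.6, 58.4]
tool_rot: [3.141, -0.001, -0.046]
wrist_force: [0.1, -0.6, -1.6]
gripper_width: 0.274
```

```bash
python3 - <<'E'
from h import *
s,c=wcap();save('w5',c['img'])
E
```

```text
(no output)
```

View pics/w5.png

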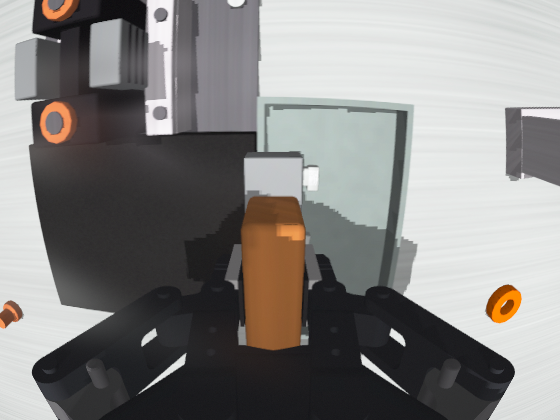

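Emit:
{"name": "servo_tool", "arguments": {"claw": [0.015,0.015,0.015,0.015,0.015,0.015,0.015,0.015], "delta_pos": [[0,0,0.005],[0,0,0.015],[0,0,0.03],[0,0,0.05],[-0.01,0,0.07],[-0.025,0,0.09],[-0.04,0,0.1],[-0.05,0,0.1]], "yaw": [0,0,0,0,0,0,0,0]}}

```text
time_s: 9.45
tcp_pos: [454.5, -117.1, 159.8]
tool_rot: [3.14, -0.003, -0.046]
wrist_force: [0.2, 1.0, -2.4]
gripper_width: 0.273
```

```bash
python3 - <<'E'
from h import *
s,c=wcap();save('w6',c['img']);c=ctrl.get_image('scene')
save('s6',cv2.resize(c['img'][100:260,200:380],None,fx=3.7,fy=3.7,interpolation=cv2.INTER_CUBIC))
E
```

```text
(no output)
```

View pics/w6.png

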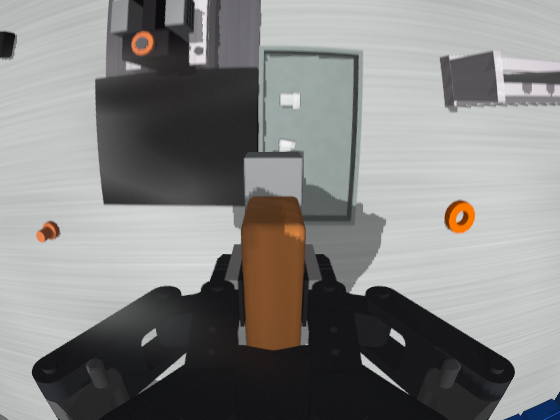

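View pics/s6.png

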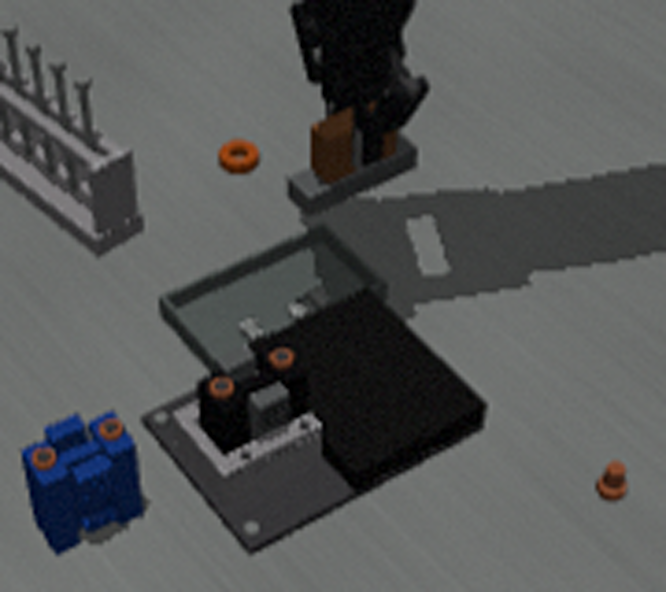

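Emit:
{"name": "servo_tool", "arguments": {"claw": [0.015,0.015,0.015,0.015,0.015,0.015,0.015,0.015], "delta_pos": [[0.01,0.03,0],[0.02,0.075,0],[0.03,0.125,0],[0.045,0.175,0],[0.055,0.225,0],[0.062,0.27,0],[0.065,0.3,0],[0.065,0.307,0]], "yaw": [0,0,0,0,0,0,0,0]}}

```text
time_s: 10.55
tcp_pos: [518.9, 191.7, 157.9]
tool_rot: [3.141, 0.0, -0.045]
wrist_force: [-0.4, -0.4, -2.0]
gripper_width: 0.272
```

Emit:
{"name": "servo_tool", "arguments": {"claw": [0.015,0.015,0.015,0.015,0.015,0.015,0.015,0.015], "delta_pos": [[0,0,-0.02],[0,0,-0.05],[0,0,-0.08],[0,0,-0.1],[0,0,-0.115],[0,0,-0.123],[0,0,-0.127],[0,0,-0.127]], "yaw": [0,0,0,0,0,0,0,0]}}

```text
time_s: 11.55
tcp_pos: [519.1, 191.7, 31.2]
tool_rot: [3.141, -0.0, -0.045]
wrist_force: [0.1, -0.2, -0.8]
gripper_width: 0.271
```

```bash
python3 - <<'E'
from h import *
s,c=wcap();save('w7',c['img']);print(s['tcp_pos'],s['wrist_force'])
E
```

```text
[519.09217056 191.69194447  31.19571293] [ 0.14996114 -0.19689947 -0.84900618]
```

View pics/w7.png

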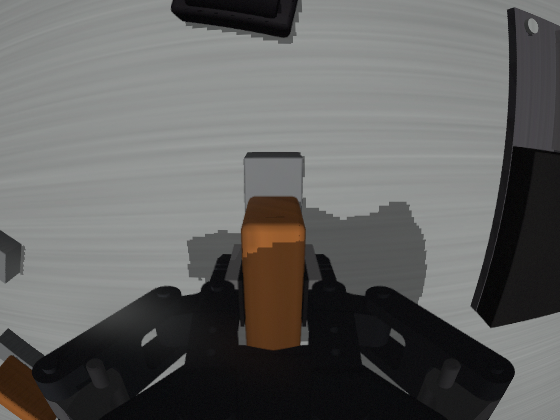

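Clear space here, so I'll lower the last 3 mm, let it settle and release.

Emit:
{"name": "servo_tool", "arguments": {"claw": [0.015,0.015,0.015,0.015,0.015,0.015,0.015,0.015], "delta_pos": [[0,0,-0.001],[0,0,-0.002],[0,0,-0.003],[0,0,-0.0035],[0,0,-0.0035],[0,0,-0.0035],[0,0,-0.0035],[0,0,-0.0035]], "yaw": [0,0,0,0,0,0,0,0]}}

```text
time_s: 12.6
tcp_pos: [519.2, 191.7, 27.9]
tool_rot: [3.141, -0.001, -0.044]
wrist_force: [-1.7, -0.1, 0.7]
gripper_width: 0.278
```

Emit:
{"name": "servo_tool", "arguments": {"claw": [0.04,0.06,0.0854,0.0854,0.0854,0.0854,0.0854,0.0854], "delta_pos": [[0,0,0],[0,0,0],[0,0,0],[0,0,0],[0,0,0],[0,0,0],[0,0,0],[0,0,0]], "yaw": [0,0,0,0,0,0,0,0]}}

```text
time_s: 13.6
tcp_pos: [519.2, 191.7, 27.9]
tool_rot: [3.141, -0.001, -0.045]
wrist_force: [0.2, 0.2, 0.1]
gripper_width: 1.0
```

Emit:
{"name": "servo_tool", "arguments": {"claw": [0.0854,0.0854,0.0854,0.0854,0.0854,0.0854,0.0854,0.0854], "delta_pos": [[0,0,0.01],[0,0,0.03],[0,0,0.06],[0,0,0.09],[0,0,0.12],[0,-0.02,0.14],[0.01,-0.05,0.15],[0.01,-0.08,0.15]], "yaw": [0,0,0,0,0,0,0,0]}}

```text
time_s: 14.6
tcp_pos: [529.8, 110.9, 179.5]
tool_rot: [3.141, -0.003, -0.044]
wrist_force: [-0.6, 0.1, -0.2]
gripper_width: 0.998
```

```bash
python3 - <<'E'
from h import *
s,c=wcap();save('w8',c['img']);print(s['tcp_pos'],s['wrist_force'])
E
```

```text
[529.84177092 110.86034984 179.51902862] [-0.64064707  0.08514793 -0.24859875]
```

View pics/w8.png

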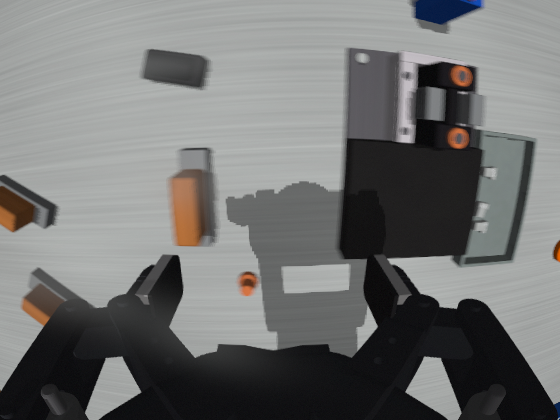

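The scraper stands at (190,200) and the three chips lie in the tray at (489,172), (482,208) and (481,227). Next I'll go above the cassette and measure it.

Emit:
{"name": "servo_tool", "arguments": {"claw": [0.0854,0.0854,0.0854,0.0854,0.0854,0.0854,0.0854,0.0854], "delta_pos": [[0.002,-0.03,0],[0.005,-0.07,0],[0.008,-0.11,0],[0.01,-0.14,-0.005],[0.01,-0.15,-0.01],[0.01,-0.15,-0.01],[0.01,-0.15,-0.01],[0.01,-0.15,-0.01]], "yaw": [0,0,0,0,0,0,0,0]}}

```text
time_s: 15.65
tcp_pos: [539.7, -41.1, 169.2]
tool_rot: [3.14, -0.002, -0.045]
wrist_force: [0.0, -0.0, 0.5]
gripper_width: 1.0
```

```bash
python3 - <<'E'
from h import *
import pickle
s,c=wcap();print(s['tcp_pos'],s['tool_rot'])
pickle.dump(c,open('w9.pkl','wb'));im=c['img'];save('w9',im)
save('w9c',cv2.resize(im[60:260,180:380],None,fx=3,fy=3,interpolation=cv2.INTER_CUBIC))
E
```

```text
[539.6688627  -41.12715713 169.22942358] [ 3.13996091e+00 -2.47851660e-03 -4.51635309e-02]
```

View pics/w9.png

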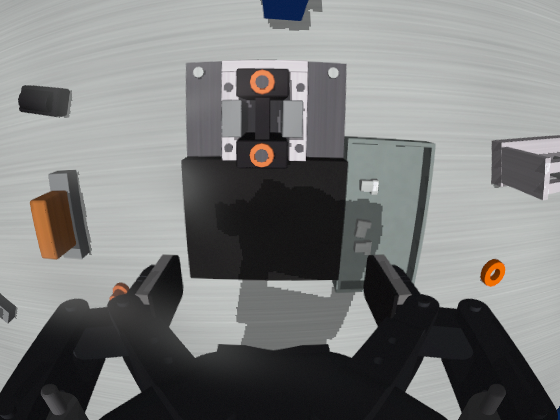

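View pics/w9c.png

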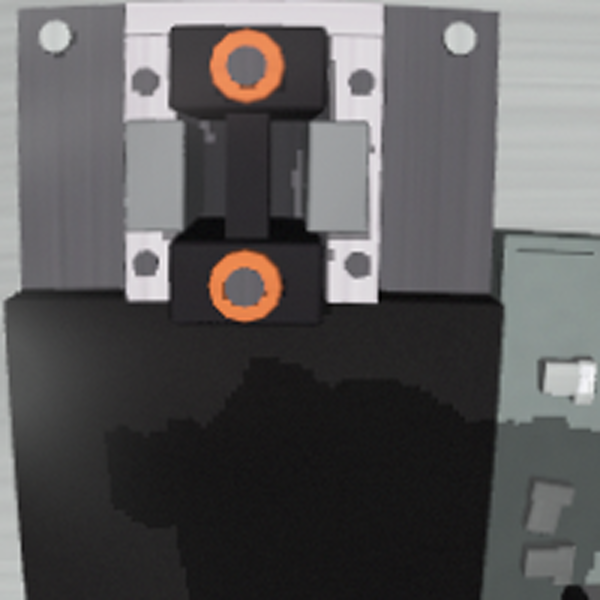

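```bash
python3 - <<'E'
from h import *
import pickle
c=pickle.load(open('w9.pkl','rb'))
W=lambda x,y,z:wz(c,(x+.5)/3-.5+180,(y+.5)/3-.5+60,z)[:2]
a,b=W(246,66,93),W(245,287,93);print('nuts',a,b,(a+b)/2,a-b,np.arctan2(*(a-b)[::-1]))
l,r=W(125,176,88),W(369,176,88);print('pads',l,r,(l+r)/2,np.hypot(*(l-r)))
print('pad x',W(125,121,88),W(125,232,88),W(369,122,88),W(369,235,88))
print('cass sides',W(172,26,88),W(327,26,88))
t=pickle.load(open('top0.pkl','rb'))
for p in [(305.2,188.5),(302.8,209)]: print(onz(t,*p,93)[:2])
E
```

```text
nuts [629.83392511 -38.10650985] [579.94322726 -35.42004506] [604.88857618 -36.76327745] [49.89069786 -2.68646479] -0.05379505489981516
pads [606.66358151  -8.98930758] [603.80860475 -64.76745268] [605.23609313 -36.87838013] 55.85116259005372
pad x [619.39324886  -9.75825268] [593.66498083  -8.12535172] [616.25630222 -65.22395798] [590.15940891 -64.31511992]
cass sides [640.6530335  -21.66132051] [638.77193037 -56.63569974]
[630.66597614 -39.81671487]
[580.46568599 -37.36355137]
```

Emit:
{"name": "servo_tool", "arguments": {"claw": [0.0854,0.0854,0.0854,0.0854,0.0854,0.0854,0.0854,0.0854], "delta_pos": [[0.03,0.004,0],[0.06,0.004,0],[0.065,0.004,-0.015],[0.065,0.004,-0.035],[0.065,0.004,-0.055],[0.065,0.004,-0.068],[0.065,0.004,-0.075],[0.065,0.004,-0.075]], "yaw": [-0.005,-0.005,-0.005,-0.005,-0.005,-0.005,-0.005,-0.005]}}

```text
time_s: 16.7
tcp_pos: [604.5, -37.2, 94.1]
tool_rot: [3.14, -0.002, -0.05]
wrist_force: [0.6, 0.6, 0.4]
gripper_width: 0.996
```

```bash
python3 - <<'E'
from h import *
s,c=wcap();print(s['tcp_pos'],s['tool_rot']);save('w10',c['img'])
E
```

```text
[604.50123596 -37.20914108  94.05991487] [ 3.13999645e+00 -2.08899253e-03 -5.02533166e-02]
```

View pics/w10.png

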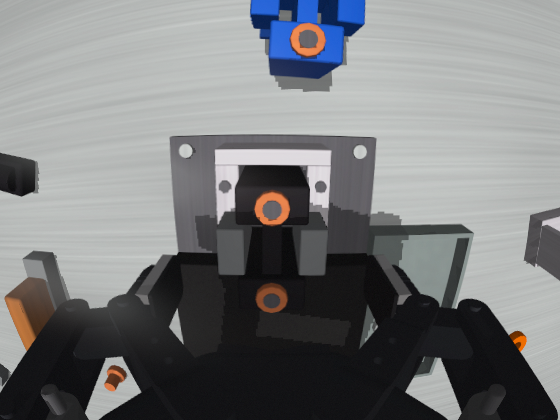

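The cassette sits centred between the fingers: nut at (271,208), pads at (231,245) and (313,245), finger tips symmetric about x≈273. Next I descend and then pinch.

Emit:
{"name": "servo_tool", "arguments": {"claw": [0.0854,0.0854,0.0854,0.0854,0.0854,0.0854,0.0854,0.0854], "delta_pos": [[0.0005,0,-0.008],[0.0005,0,-0.016],[0.0005,0,-0.024],[0.0005,0,-0.031],[0.0005,0,-0.037],[0.0005,0,-0.04],[0.0005,0,-0.04],[0.0005,0,-0.04]], "yaw": [0,0,0,0,0,0,0,0]}}

```text
time_s: 17.75
tcp_pos: [605.4, -37.3, 54.8]
tool_rot: [3.14, -0.003, -0.05]
wrist_force: [0.5, 0.2, 0.1]
gripper_width: 1.005
```

Emit:
{"name": "servo_tool", "arguments": {"claw": [0.07,0.06,0.05,0.045,0.04,0.035,0.03,0.03], "delta_pos": [[0,0,0],[0,0,0],[0,0,0],[0,0,0],[0,0,0],[0,0,0],[0,0,0],[0,0,0]], "yaw": [0,0,0,0,0,0,0,0], "newtons": 45}}

```text
time_s: 18.75
tcp_pos: [606.0, -36.9, 56.6]
tool_rot: [3.14, -0.005, -0.05]
wrist_force: [-4.7, 3.1, 14.1]
gripper_width: 0.417
```

```bash
python3 - <<'E'
from h import *
s,c=wcap();print(s['tcp_pos'],s['wrist_force'],s['gripper_width']*85.4);save('w11',c['img'])
E
```

```text
[606.00713676 -36.91220292  56.62894095] [-4.68220137  3.07922498 14.12538187] 35.57022176704829
```

View pics/w11.png

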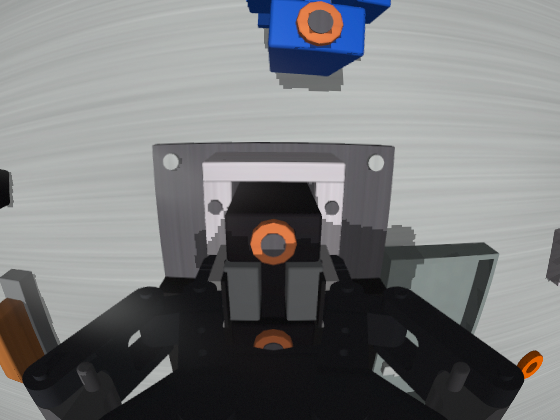

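Emit:
{"name": "servo_tool", "arguments": {"claw": [0.03,0.03,0.03,0.03,0.03,0.03,0.03,0.03], "delta_pos": [[0,0,0],[0,0,0.002],[0,0,0.005],[0,0,0.009],[0,0,0.013],[0,0,0.017],[0,0,0.02],[0,0,0.02]], "yaw": [0,0,0,0,0,0,0,0]}}

```text
time_s: 19.8
tcp_pos: [606.1, -36.9, 76.9]
tool_rot: [3.14, -0.006, -0.05]
wrist_force: [0.1, -0.4, -1.4]
gripper_width: 0.418
```

```bash
python3 - <<'E'
from h import *
s,c=wcap();print(s['tcp_pos'],s['wrist_force'],s['gripper_width']*85.4);save('w12',c['img'])
c=ctrl.get_image('scene');save('s12',cv2.resize(c['img'][100:260,200:380],None,fx=3.7,fy=3.7,interpolation=cv2.INTER_CUBIC))
E
```

```text
[606.09952402 -36.90715316  76.87410005] [ 0.05586654 -0.42688028 -1.35203125] 35.67337208954121
```

View pics/w12.png

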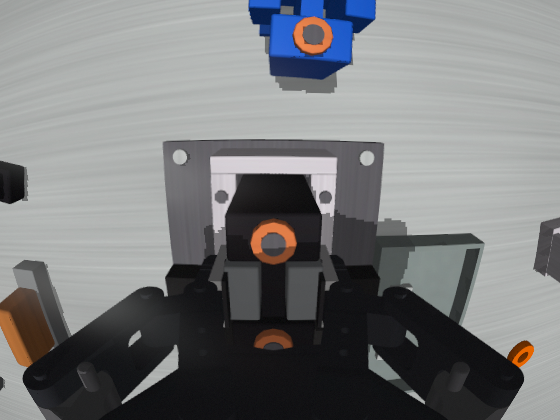

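View pics/s12.png

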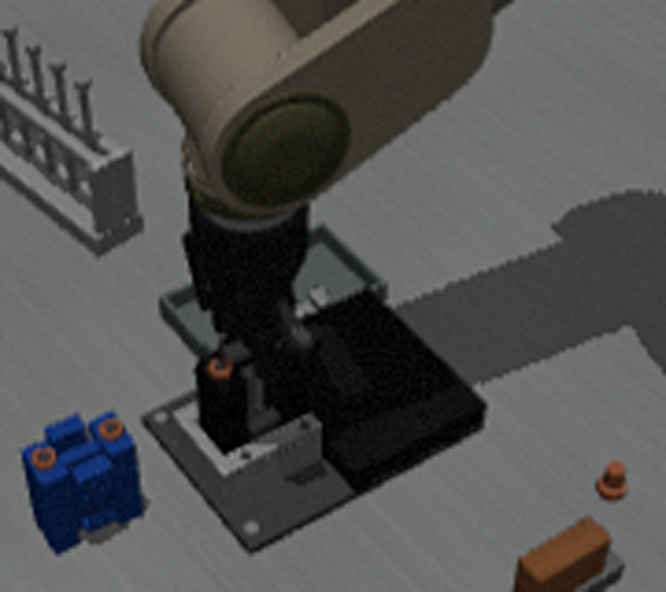

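The cassette rises with the gripper: its nut stays at (272,241) and the force is about its weight. Lifting on.

Emit:
{"name": "servo_tool", "arguments": {"claw": [0.03,0.03,0.03,0.03,0.03,0.03,0.03,0.03], "delta_pos": [[0,0,0.008],[0,0,0.02],[0,0,0.033],[0,0,0.046],[0,0,0.06],[0,0,0.072],[0,0,0.08],[0,0,0.082]], "yaw": [0,0,0,0,0,0,0,0]}}

```text
time_s: 20.9
tcp_pos: [606.0, -36.9, 159.0]
tool_rot: [3.14, -0.006, -0.05]
wrist_force: [0.2, 0.5, -2.0]
gripper_width: 0.416
```

Emit:
{"name": "servo_tool", "arguments": {"claw": [0.03,0.03,0.03,0.03,0.03,0.03,0.03,0.03], "delta_pos": [[0,0,0.003],[0,0,0.003],[0,0,0.003],[0,0,0.003],[0,0,0.003],[0,0,0.003],[0,0,0.003],[0,0,0.003]], "yaw": [0,0,0,0,0,0,0,0]}}

```text
time_s: 21.9
tcp_pos: [606.1, -36.9, 162.0]
tool_rot: [3.14, -0.006, -0.05]
wrist_force: [1.1, 0.1, -1.9]
gripper_width: 0.415
```

```bash
python3 - <<'E'
from h import *
s,c=wcap();print(s['tcp_pos'],s['tool_rot'],s['wrist_force'],s['gripper_width']*85.4,abs(s['dq']).max());save('w13',c['img'])
c=ctrl.get_image('scene');save('s13',cv2.resize(c['img'][100:300,200:430],None,fx=3,fy=3,interpolation=cv2.INTER_CUBIC))
c=ctrl.get_image('top');save('t13',cv2.resize(c['img'][120:310,140:390],None,fx=3,fy=3,interpolation=cv2.INTER_CUBIC))
E
```

```text
[606.06329895 -36.90377838 161.98956378] [ 3.14000798 -0.00580518 -0.05007392] [ 1.11590177  0.06548417 -1.93697204] 35.46566148188379 0.0017704968200812972
```

View pics/w13.png

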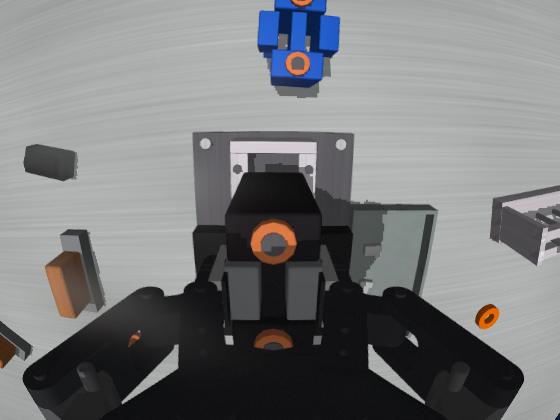

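View pics/s13.png

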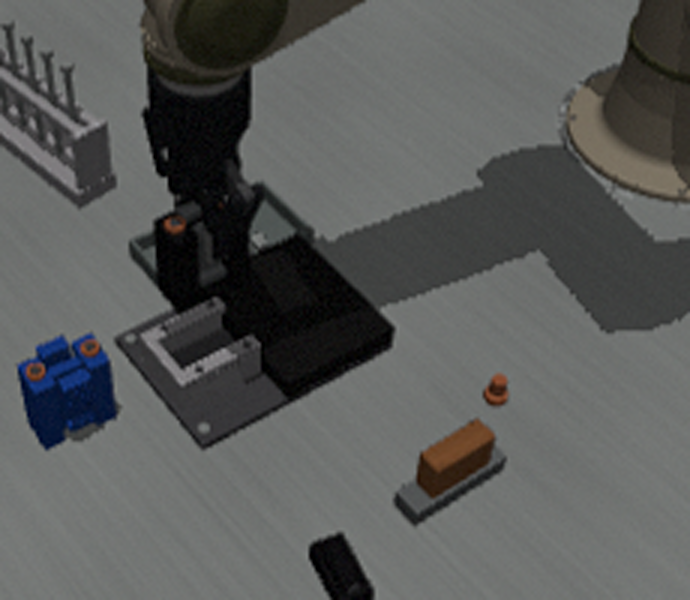

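View pics/t13.png

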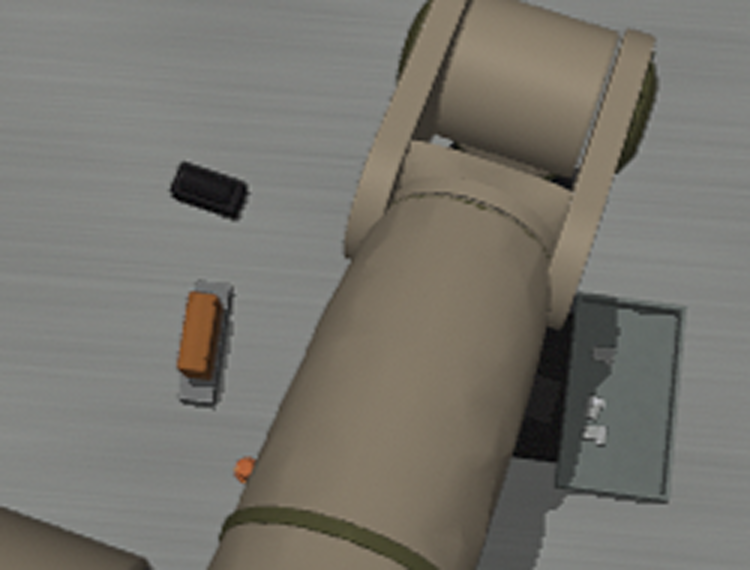

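The top view shows the three chips in the tray at (602,353), (596,406) and (595,434), with the scraper upright at (203,345). The wrist view shows the cassette held level, out of the well and still. Handing in.

```bash
python3 - <<'E'
from h import *
print(ctrl.job_done())
E
```

```text
the job is handed in; nothing more can be done
None
```

I picked up the rightmost scraper and wiped the three chips across the deck into the tray with its foot. I then stood the scraper on bare cart top at about (519, 192) mm, pinched both cassette catches at 45 N and lifted the cassette straight up. The job is handed in at about 22 s of the 61 s allowed; no verdict was reported.

**Last checks that passed:**
- All three chips are in the tray in the top view, and the scraper stands upright and released.
- In the pictures, the casing, nut and rack stand undisturbed and the grommet lies well clear of where the arm worked.
- The cassette is level and still, with its underside about 113 mm above the cart, worked out from the lift. The wrist carries about 1.9 N of load.

**Readings that disagreed:**
- **Pinch width:** the gripper read 35.5 mm over the pinched catches, where 40 mm was expected. I took this as the catches fully in, with some give under the grip. The clean lift fits that, but I had no direct reading of catch travel.
- **Force when closing:** the wrist showed about 14 N while the fingers closed, because the pads swing downward. It disappeared on lifting.
- **Scraper position:** the top and wrist cameras differed by about 6 mm. I used the wrist reading, and the grasp was good.

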